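Dock the tip box and lock it past the half-lock detent

ROBOT

A 6-joint arm with a two-finger parallel gripper is mounted at the origin on a cart in front of the work surface, level with it; the furniture and walls round the work are solid. World frame = base frame: x ahead of the robot, y to its left, z up, the work surface at z = 0. Lengths are in m, angles in rad, forces in N, time in s.
With the tool pointing down it reaches from about 0.3 to 0.95 m from the base axis. Payload 3.1 kg.
Tool frame: the origin (TCP) lies between the finger pads; the fingertips stand 19 mm ahead of it and the grasp point (between the pads) is the TCP; z points along the fingers, x is the direction in which the jaws open and shut, and the axes are right-handed (so a half turn about z gives the same grasp; the last joint's range is limited). The gripper opens to 85 mm and grips with 20 to 120 N. Pads are 22 mm wide; open, the fingers measure 114 mm over their backs; the gripper's body (76 mm by 85 mm) begins 54 mm behind the grasp point. The pads swing forward as they close: fully open they stand 13 mm farther back than shut.
Start: joints at [1.192, 0.308, 1.634, -0, 1.2, -0.07], TCP at [0.19, 0.595, 0.25] pointing down, gripper open.
Joint ranges: [-3.06, 3.06], [-0.79, 1.96], [0.05, 2.63], [-1.19, 4.34], [0.05, 2.64], [-2.94, 2.94]. Speed limits (rad/s): [2.79, 2.79, 3.14, 3.14, 3.14, 3.14].

INTERFACE

Orientations are given as a unit quaternion [w, x, y, z].
In Python, from workcell import robot gives the robot as it stands.
- The arm moves only by the tool drive_tool, never from a script. Its argument "steps" is a list of rows, each an object with "claw": the closure, from 0 (fully open) to 1 (shut); "delta_pos": the shift along the tool's x, y, z in cm, a list of three; "turn": the turn about the tool's z in rad. In form: [{"claw": claw, "delta_pos": [dx, dy, dz], "turn": turn}, ...]. A call has exactly 10 rows; each row is the pose to reach, as a shift and turn from the pose measured when the call began, along the tool's axes at that moment; what a row does not reach only later rows make up. A row lasts 1/12 s, in which the tool goes at most 41.7 mm and 7.16 degrees, less where a joint would pass 70% of its speed; a pose out of reach is approached as far as the arm can. A call with a gripper value outside its range is refused whole. The fingers move at their own pace and stop on an object; the grip force is fixed at half the most. Time passes only in rows, so rows that repeat a pose let the fingers close, or fill a call up. It gives the time, the measured TCP pose, the force and the opening at its end, in the units of the state.
- robot.sense(): the state, without advancing time (a new reading comes with each control period).
- robot.get_image(name): name is "side" or "top"; returns (picture, depth): 480x640x3 uint8, blue, green, red; 480x640 float32, m along the optical axis (not along the pixel's ray), 0 where there is no reading.
- robot.camera_params(name): a dict with "vfov" (degrees; the focal length in pixels is half the picture's height over the tangent of half this angle, whatever the lens; pixels are square), "cx", "cy" (the principal point, pixels), "dist" ([k1, k2, p1, p2, k3] as OpenCV has them; the pictures are not rectified), "world_from_camera" (4x4, takes a point from camera to world coordinates). Camera axes: x right, y up, looking along -z (the intrinsics and any distortion apply to the point x, -y, -z); pixel columns grow to the right and rows downward; lengths in m; the calibration is good to about 2 mm. A picture is of the moment at which its call begins. camera_params takes no time and is no camera call.
- robot.hand_in(): hands the job in, once; it reports no verdict.
The state is a dict: "time": time; "qpos": joint angles; "joint_velocities": joint speeds; "joint_efforts": joint torques, N m; "position": TCP position; "eef_rot": TCP orientation; "wrist_force": force on the tool from outside, world axes, zero at the start; "wrist_torque": the same for the moment, N m; "width": finger opening in m.
Only numpy, scipy, OpenCV 4.12 (cv2) and the standard library are available. Lean on these libraries where they do the work, as an engineer would, in place of code of your own. Each camera call takes 0.05 s, during which the arm holds its last target. There are 200 camera calls.

TASK

Push the lidded tip box along the dock until it is fully home against the back stop, then slide the orange locking lever past its first click (half lock) all the way to its second stop (full lock), so that the bolt stands across the front of the box. Do it all by pushing: lift nothing, and leave the vials, the open tip box and the marker undisturbed.

Things in the scene. Friction and masses are not known exactly. Their poses are not given: they have to be found in the camera images.
- dock: Tip-box dock, fixed to the bench. Origin: on the bench under the centre of the box when home; +x = the way the box is pushed home (away from the open front), +y left, z up. Floor 6 mm thick; guide rails along x, inner faces at y = +-47 mm, tops 34 mm above the bench, from x = -140 mm to the back stop (face at x = +60.5 mm, 50 mm high).
- housing_top (a point): Centre of the flat top of the grey bolt housing on the dock's right, 42 mm above the bench; housing 56 mm along the dock's x, 120 mm along y. The lever's slot runs along y on it. At x = -72, y = -107 mm in the dock's frame. Its white, yellow and green dots mark open, half lock and full lock.
- tips: Loose closed tip box: magenta base, clear lid, whitish tips; 118 (x) x 91 (y) x 55 mm high, 0.15 kg. Origin: centre of its underside, x about along the dock's x. It stands on the dock's floor between the rails, 25 to 70 mm short of home, with a few mm of side play. The ends of its lid, where it may be pushed, are at x = +-60 mm, 31 to 55 mm above its underside; below that +-58 mm.
- lock_lever (a joint): Lever travel, m: 0 open (the start), 0.028 first detent (half lock), 0.056 second stop (full lock, hard end). Grows towards the dock's +y. A sprung detent holds it at each position; a hump takes about 7 N, then it snaps on. It drives a steel bolt across the box's path at dock x = -78 to -66 mm, 11 to 23 mm above the bench, so it closes only when the box is home.
- lever_knob (a point): Centre of the lever's orange thumb piece, 24 mm (dock x) x 13 mm (dock y) x 32 mm high; top 84 mm, underside 52 mm above the bench, on a 10 mm stem. In the dock's frame at x = -72 mm, y = -125 mm + travel, z = 68 mm. Free room over the housing on its -y side for a finger to push it.
- amber_vial: Bystander: amber vial with white cap, 24 mm across, 52 mm high, standing left of the dock. Origin: centre of its underside.
- blue_cap_vial: Bystander: amber vial with blue cap, 21 mm across, 46 mm high, standing right of the dock behind the bolt housing. Origin: centre of its underside.
- open_tips: Bystander: open magenta box of orange tips, 118 x 89 mm, 38 mm high, left of the dock's front. Origin: centre of its underside.
- marker: Bystander: marker pen lying on the bench right of the dock's front, 128 x 10 x 12 mm, length along x. Origin: middle of its underside.
There are look-alikes about, which are no part of the job. Leave any blue look-alike of the tips alone.

How it is judged:
On the way, in this order (a step that is already met when the one before it is completed fails the run):
1. the tip box is home against the back stop, the lever not yet at the half lock (x of tips in the frame of dock above -0.005 m and z of tips in the frame of dock below 0.012 m and angle between the x axis of tips and the x axis of dock, either way round below 0.08 rad and value of joint lock_lever below 0.02 m), for 0.1 s.
2. the lever is at its second stop (value of joint lock_lever above 0.052 m), for 0.2 s.
At the end, for the whole second after the job is handed in: The box stands flat on the dock's floor within 5 mm of home and square to within 0.08 rad, at rest, and the lever is within 4 mm of its second stop (x of tips in the frame of dock above -0.005 m and z of tips in the frame of dock below 0.012 m and angle between the x axis of tips and the x axis of dock, either way round below 0.08 rad and value of joint lock_lever above 0.052 m and linear speed of tips below 0.01 m/s); the robot touches nothing.
It fails at once if the tip box is lifted or tipped (raised more than 10 mm, or tilted more than 0.2 rad) (z of tips in the frame of dock above 0.016 m or angle between tips's own z axis and vertical above 0.2 rad).
It fails at once if a vial, the open tip box or the marker is moved more than 20 mm (distance of any of amber_vial, blue_cap_vial, open_tips, marker from where it was at the start of the episode above 0.02 m).
It fails at once if a vial is knocked over (angle between any of amber_vial, blue_cap_vial's own z axis and vertical above 0.5 rad).
It also fails if it takes over 48 s, if anything falls off the work surface, if the arm or the gripper's body presses on something with over 40 N, if the wrist force passes 120 N, or if a joint passes its speed limit or range.

## Working session

There is one attempt and no reset: what is moved stays moved. The work goes in short steps, Python scripts to look and compute and a tool call to move; the robot and the scene stay as the last step left them, time stands still between calls to the robot, and variables do not carry over. Pictures are saved under pics/ and viewed, about 8 in all and at most 12, crops included, and the job is handed in when it is done.

Besides the shell and the picture viewer there is one more tool, called after "Call:" as name(argument=value, ...) on one line, values as JSON. drive_tool: Moves the arm, as the interface text tells. Its arguments: {"type":"object","properties":{"steps":{"type":"array","items":{"type":"object","properties":{"claw":{"type":"number"},"delta_pos":{"type":"array","items":{"type":"number"}},"turn":{"type":"number"}}}}},"required":["steps"]}

```bash
mkdir -p pics
cat > h.py <<'E'
import numpy as np,cv2
from workcell import robot
def K(n):
    p=robot.camera_params(n);f=240/np.tan(np.radians(p['vfov'])/2)
    return np.array([[f,0,p['cx']],[0,f,p['cy']],[0,0,1.]]),np.array(p['dist'],float),np.array(p['world_from_camera'])
def cloud(n,d):
    k,ds,T=K(n);v,u=np.mgrid[0:480,0:640]
    q=cv2.undistortPoints(np.stack([u,v],-1).reshape(-1,1,2).astype(float),k,ds).reshape(480,640,2)
    P=np.stack([q[...,0]*d,-q[...,1]*d,-d],-1)
    return P@T[:3,:3].T+T[:3,3]
E
python3 - <<'E'
from h import *
for n in('top','side'):
    im,d=robot.get_image(n);cv2.imwrite(f'pics/{n}0.png',im);np.savez(f'{n}0.npz',im=im,P=cloud(n,d),d=d)
    print(n,K(n)[2].round(3).tolist(),K(n)[0][0,0])
s=robot.sense();print(s['time'],s['position'],s['eef_rot'],s['width'])
E
```

```text
top [[0.012, 0.997, -0.074, 0.477], [-0.999, 0.01, -0.033, -0.003], [-0.032, 0.074, 0.997, 1.09], [0.0, 0.0, 0.0, 1.0]] 509.75174511793426
side [[-0.923, 0.212, -0.32, 0.3], [-0.384, -0.544, 0.746, 0.647], [-0.017, 0.812, 0.584, 0.553], [0.0, 0.0, 0.0, 1.0]] 467.6793247577682
0.1 [0.18969701 0.59476559 0.24913401] [ 5.76338003e-04  8.07435784e-01  5.89954485e-01 -9.09967998e-04] 0.08540070077795542
```

View pics/top0.png

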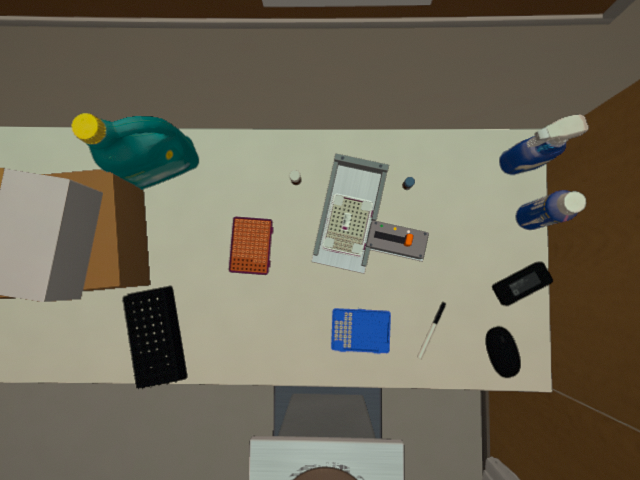

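View pics/side0.png

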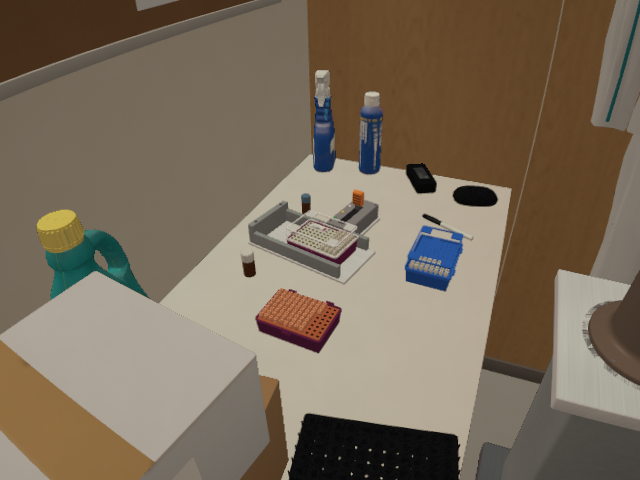

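The box to push is the whitish, lidded, magenta-based one in the dock: top (348,222), side (322,240). Possible confusions are the blue box at top (361,331) and the open orange-tip box at (251,246). The lever is the orange knob at top (409,239), side (358,198). The vials are at top (295,178) and (409,183), and the marker is at (432,330). The arm is out of view to the left.

Run:
```python
from h import *
a=np.load('top0.npz');b=np.load('side0.npz')
for n,z,(u0,u1,v0,v1) in(('top',a,(285,445,140,280)),('side',b,(235,395,175,285))):
    P=z['P'][v0:v1,u0:u1];Z=P[...,2];print(n,'hist z mm',np.histogram(Z*1000,bins=range(-10,100,5))[0])
A=a['P'];sub=np.zeros((480,640),bool);sub[145:275,305:435]=1
def rect(m,name,P=A):
    p=P[m][:,:2].astype(np.float32);r=cv2.minAreaRect(p);print(name,m.sum(),np.round(r[0],4),np.round(r[1],4),round(r[2],2),'z',np.median(P[m][:,2]).round(4))
Z=A[...,2]
hs=cv2.cvtColor(a['im'],cv2.COLOR_BGR2HSV);hb=cv2.cvtColor(b['im'],cv2.COLOR_BGR2HSV)
def col(h,box):
    m=cv2.inRange(h,(5,150,150),(20,255,255))>0;o=np.zeros_like(m);o[box[2]:box[3],box[0]:box[1]]=1;return m&o
rect(col(hs,(395,425,225,255)),'knob top');rect(col(hb,(345,372,185,212)),'knob side',b['P'])
hm=sub.copy();hm[:,:372]=0;rect(hm&(abs(Z-.042)<.006)&(A[...,0]<.6),'housing')
vis=np.full((130,130,3),0,np.uint8)
c=cv2.resize(a['im'][145:275,290:435],None,fx=5,fy=4.6,interpolation=cv2.INTER_CUBIC)
zz=cv2.applyColorMap(np.clip(Z[145:275,290:435]*2500,0,255).astype(np.uint8),cv2.COLORMAP_JET)
c=np.hstack([cv2.resize(a['im'][145:275,290:435],None,fx=2.75,fy=2.75,interpolation=2),cv2.resize(zz,None,fx=2.75,fy=2.75,interpolation=0)])
s=cv2.resize(b['im'][170:290,240:385],None,fx=2.75*1.0,fy=2.0,interpolation=2)
cv2.imwrite('pics/c1.png',c)
```

```text
top hist z mm [ 227 8766 6299 1295   84   63   71  124 1126 1418 1387  459  181  160
  559   18    3   16   55   11    0]
side hist z mm [  89 7178 2420  784  478  461  478  569 1173 1089 1018  346  144  194
  490   48   35   36   43    0    0]
knob top 65 [ 0.5628 -0.159 ] [0.0113 0.021 ] 78.39 z 0.083
knob side 40 [ 0.5639 -0.1556] [0.0094 0.0203] 86.13 z 0.0815
housing 1378 [ 0.5661 -0.1427] [0.1173 0.0558] 77.9 z 0.0413
```

View pics/c1.png

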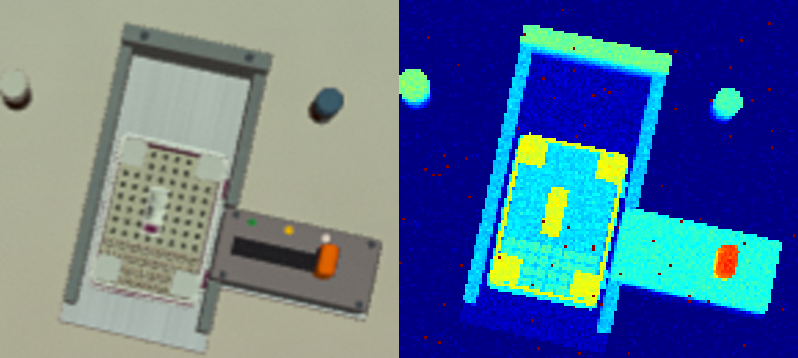

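The crop confirms the choice: the lidded magenta box is in the dock, and the orange knob is at the white dot (open). Next I'll fit the dock frame and the box.

```bash
cat >> h.py <<'E'
YAW=np.radians(-12.0)
def measure(P,O=None,yaw=None):
    Z=P[...,2]
    m=np.zeros(Z.shape,bool);m[145:275,305:435]=1
    def r(mm):
        mm=cv2.morphologyEx(mm.astype(np.uint8),cv2.MORPH_OPEN,np.ones((2,2)))>0
        q=cv2.minAreaRect(P[mm][:,:2].astype(np.float32));return np.round(q[0],4),np.round(q[1],4),round(q[2],2)
    h=m.copy();h[:,:372]=0;h&=(abs(Z-.042)<.004)&(P[...,0]<.62);h[:,:372]=0
    print('housing',r(h))
    s=m.copy();s[175:]=0;s&=abs(Z-.05)<.005;print('stop top',r(s))
    l=m.copy();l[:,376:]=0;l[:170]=0;l&=(Z>.055)&(Z<.067);print('lid',r(l))
E
python3 - <<'E'
from h import *
a=np.load('top0.npz');P=a['P'];measure(P)
y=np.radians(-12.1);R=np.array([[np.cos(y),-np.sin(y)],[np.sin(y),np.cos(y)]])
O=np.array([.5661,-.1427])-R@[-.072,-.107];print('O',O)
Q=(P[...,:2]-O)@R;Z=P[...,2]
for nm,m in(('stop',(Z>.046)&(Z<.054)&(abs(Q[...,1])<.05)&(abs(Q[...,0]-.07)<.03)),('lid',(Z>.056)&(Z<.067)&(abs(Q[...,1])<.05)&(Q[...,0]<.05)),('railL',(abs(Z-.034)<.004)&(abs(Q[...,1]-.055)<.02)&(abs(Q[...,0]+.05)<.1)),('railR',(abs(Z-.034)<.004)&(abs(Q[...,1]+.055)<.02)&(abs(Q[...,0]-.02)<.03))):
    q=Q[m];print(nm,len(q),np.percentile(q,[1,5,50,95,99],axis=0).T.round(4).tolist())
k=(Z>.075)&(Z<.09)&(abs(Q[...,0]+.072)<.03)&(abs(Q[...,1]+.12)<.03);print('knob',Q[k].mean(0),np.ptp(Q[k],0))
for nm,d in(('push pt tips dock',(-.14,0)),('knob start',(-.072,-.125)),('lever push',(-.072,-.15))):print(nm,O+R@np.array(d))
E
```

```text
housing (array([ 0.553, -0.103]), array([0.0976, 0.2301]), 14.24)
stop top (array([ 0.6035, -0.0578]), array([0.1171, 0.2621]), 83.98)
lid (array([ 0.5642, -0.0362]), array([0.084 , 0.1834]), 78.14)
O [ 0.65892958 -0.05316973]
stop 314 [[0.0599, 0.0605, 0.0665, 0.0732, 0.0736], [-0.049, -0.0451, -0.0, 0.0447, 0.0488]]
lid 823 [[-0.3146, -0.3021, -0.0747, -0.0115, -0.0096], [-0.0424, -0.0389, -0.0011, 0.0393, 0.0405]]
railL 471 [[-0.1372, -0.1286, -0.0499, 0.0378, 0.0467], [0.0353, 0.0368, 0.0518, 0.057, 0.0575]]
railR 134 [[-0.0095, -0.0071, 0.0202, 0.0464, 0.0492], [-0.0559, -0.0554, -0.0506, -0.0464, -0.0461]]
knob [-0.07271152 -0.12334785] [0.02392582 0.01375788]
push pt tips dock [ 0.52203993 -0.02382313]
knob start [ 0.56232687 -0.1603001 ]
lever push [ 0.5570864  -0.18474468]
```

Run:
```python
from h import *
A=np.concatenate([np.load('top0.npz')['P'].reshape(-1,3),np.load('side0.npz')['P'].reshape(-1,3)])
a=np.array([.19,.595]);b=np.array([.493,-.018]);L=np.linalg.norm(b-a);t=(b-a)/L
s=(A[:,:2]-a)@t;n=(A[:,:2]-a)@[-t[1],t[0]]
for i in np.arange(-.1,.75,.07):
    print(round(i,2),[ (lambda m:round(float(np.percentile(A[m,2],98)),3) if m.sum()>20 else None)((s>i)&(s<i+.07)&(n>k)&(n<k+.06)&(A[:,2]>-.02)) for k in np.arange(-.24,.24,.06)])
m=(A[:,2]>.15)&(A[:,1]>.2)&(A[:,0]>.2)&(A[:,0]<.7);print(np.percentile(A[m],[1,50,99],axis=0))
```

```text
-0.1 [None, None, None, None, None, 0.004, 0.003, None]
-0.03 [None, None, None, None, None, 0.004, 0.553, 0.004]
0.04 [None, None, None, None, 0.004, 0.004, 0.004, 0.005]
0.11 [None, None, None, 0.003, 0.004, 0.004, 0.004, 0.283]
0.18 [None, None, None, 0.048, 0.048, 0.045, 0.283, 0.284]
0.25 [None, None, 0.003, 0.047, 0.047, 0.047, 0.273, 0.284]
0.32 [0.001, None, 0.003, 0.003, 0.046, 0.046, 0.146, 0.162]
0.39 [-0.003, 0.003, 0.003, 0.003, 0.003, 0.003, 0.003, 0.004]
0.46 [None, 0.003, 0.003, 0.003, 0.003, 0.032, 0.039, 0.005]
0.53 [0.003, 0.003, 0.003, 0.003, 0.003, 0.04, 0.041, 0.038]
0.6 [0.003, 0.057, 0.056, 1.09, 0.012, 0.032, 0.032, 0.003]
0.67 [0.005, 0.058, 0.057, 0.007, 0.062, 0.062, 0.045, 0.052]
0.74 [0.011, 0.008, 0.032, 0.037, 0.063, 0.064, 0.063, 0.05]
[[0.30032444 0.37635745 0.15795548]
 [0.52439505 0.49425115 0.28166353]
 [0.69804656 0.64653887 0.55287849]]
```

Call:
drive_tool(steps=[{"claw": 1, "delta_pos": [-2.8, 1.7, -2], "turn": 0}, {"claw": 1, "delta_pos": [-5.6, 3.4, -4], "turn": 0}, {"claw": 1, "delta_pos": [-8.4, 5.2, -5], "turn": 0}, {"claw": 1, "delta_pos": [-11.2, 6.9, -5], "turn": 0}, {"claw": 1, "delta_pos": [-14, 8.6, -5], "turn": 0}, {"claw": 1, "delta_pos": [-16.8, 10.3, -5], "turn": 0}, {"claw": 1, "delta_pos": [-19.6, 12, -5], "turn": -0.04}, {"claw": 1, "delta_pos": [-22.4, 13.8, -5], "turn": -0.07}, {"claw": 1, "delta_pos": [-25.2, 15.5, -5], "turn": -0.1}, {"claw": 1, "delta_pos": [-27.6, 17.2, -5], "turn": -0.1}])

```text
time: 0.93
position: [0.2692, 0.2776, 0.2992]
eef_rot: [0.001, 0.776, 0.63, -0.001]
wrist_force: [0.7, 0.4, 0.1]
width: -0.0003
```

```bash
cat >> h.py <<'E'
from scipy.spatial.transform import Rotation as Ro
O=np.array([.659,-.053]);yw=np.radians(-12.1);R2=np.array([[np.cos(yw),-np.sin(yw)],[np.sin(yw),np.cos(yw)]])
def go(*targets):
    s=robot.sense();q=s['eef_rot'];M=Ro.from_quat([q[1],q[2],q[3],q[0]]).as_matrix();p=s['position']
    print('t',s['time'],'p',p.round(4),'dock',((p[:2]-O)@R2).round(4),'F',np.round(s['wrist_force'],1),'w',s['width'],'x-axis deg off dock y',np.degrees(np.arctan2(M[1,0],M[0,0]))-77.9,'z',M[:,2].round(3))
    for t in targets:
        w=np.r_[O+R2@np.array(t[:2]),t[2]];print(t,'delta cm',(M.T@(w-p)*100).round(2))
E
python3 -c "
from h import *
go((-.17,0,.2),(-.17,0,.059))"
```

```text
t 0.9333 p [0.2692 0.2776 0.2992] dock [-0.4504  0.2415] F [0.7 0.4 0.1] w -0.0003403645095116761 x-axis deg off dock y 0.22029269610278845 z [-0.001 -0.003 -1.   ]
(-0.17, 0, 0.2) delta cm [-24.23  27.96   9.97]
(-0.17, 0, 0.059) delta cm [-24.19  27.97  24.07]
```

Call:
drive_tool(steps=[{"claw": 1, "delta_pos": [-2.7, 3.1, 0], "turn": 0}, {"claw": 1, "delta_pos": [-5.4, 6.2, 0], "turn": 0}, {"claw": 1, "delta_pos": [-8.1, 9.3, 0], "turn": 0}, {"claw": 1, "delta_pos": [-10.8, 12.4, 2], "turn": 0}, {"claw": 1, "delta_pos": [-13.5, 15.5, 4], "turn": 0}, {"claw": 1, "delta_pos": [-16.2, 18.6, 6], "turn": 0}, {"claw": 1, "delta_pos": [-18.9, 21.7, 9], "turn": 0}, {"claw": 1, "delta_pos": [-21.6, 24.8, 12], "turn": 0}, {"claw": 1, "delta_pos": [-24.2, 28, 15], "turn": 0}, {"claw": 1, "delta_pos": [-24.2, 28, 17], "turn": 0}])

```text
time: 1.77
position: [0.4917, -0.0142, 0.1399]
eef_rot: [0.003, 0.777, 0.63, 0.0]
wrist_force: [1.0, -1.3, 0.9]
width: -0.0001
```

Run:
```python
from h import *
go((-.17,0,.059),(-.073,0,.059))
b,_=robot.get_image('side');a,_=robot.get_image('top')
cv2.imwrite('pics/c2.png',np.hstack([cv2.resize(a[130:290,290:450],(400,400)),cv2.resize(b[140:300,240:400],(400,400))]))
```

```text
t 1.7667 p [ 0.4917 -0.0142  0.1399] dock [-0.1717  0.0029] F [ 1.  -1.3  0.9] w -9.859078553966399e-05 x-axis deg off dock y 0.13238577788931138 z [ 0.004 -0.004 -1.   ]
(-0.17, 0, 0.059) delta cm [-0.26  0.13  8.1 ]
(-0.073, 0, 0.059) delta cm [-0.29  9.83  8.14]
```

View pics/c2.png

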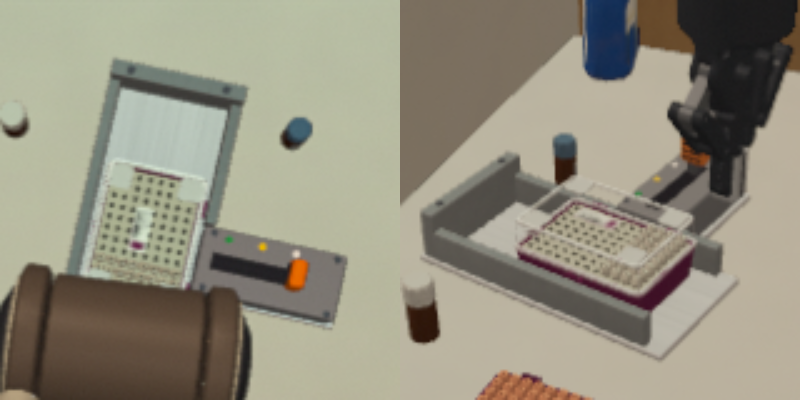

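The closed fingers hang behind the box (side crop (720,185)), and nothing has been disturbed. Next I lower them, then push.

Call:
drive_tool(steps=[{"claw": 1, "delta_pos": [-0.3, 0, 2], "turn": 0}, {"claw": 1, "delta_pos": [-0.3, 0, 4], "turn": 0}, {"claw": 1, "delta_pos": [-0.3, 0, 6], "turn": 0}, {"claw": 1, "delta_pos": [-0.3, 0, 7.5], "turn": 0}, {"claw": 1, "delta_pos": [-0.3, 0.1, 8.1], "turn": 0}, {"claw": 1, "delta_pos": [-0.3, 0.1, 8.1], "turn": 0}, {"claw": 1, "delta_pos": [-0.3, 0.6, 8.1], "turn": 0}, {"claw": 1, "delta_pos": [-0.3, 1.2, 8.1], "turn": 0}, {"claw": 1, "delta_pos": [-0.3, 1.8, 8.1], "turn": 0}, {"claw": 1, "delta_pos": [-0.3, 2.2, 8.1], "turn": 0}])

```text
time: 2.7
position: [0.5078, -0.022, 0.0527]
eef_rot: [-0.002, 0.778, 0.629, -0.005]
wrist_force: [-0.2, 0.2, 0.7]
width: 0.0002
```

```bash
python3 -c "
from h import *
go((-.082,0,.059),(-.072,0,.059))"
```

```text
t 2.7 p [ 0.5078 -0.022   0.0527] dock [-0.1544 -0.0014] F [-0.2  0.2  0.7] w 0.00018362650710219215 x-axis deg off dock y 0.006154731402375546 z [-0.01  -0.003 -1.   ]
(-0.082, 0, 0.059) delta cm [ 0.13  7.23 -0.7 ]
(-0.072, 0, 0.059) delta cm [ 0.13  8.23 -0.71]
```

Call:
drive_tool(steps=[{"claw": 1, "delta_pos": [0.1, 0.3, -1.0], "turn": 0}, {"claw": 1, "delta_pos": [0.1, 0.7, -1.0], "turn": 0}, {"claw": 1, "delta_pos": [0.1, 1.3, -1.0], "turn": 0}, {"claw": 1, "delta_pos": [0.1, 2.0, -1.0], "turn": 0}, {"claw": 1, "delta_pos": [0.1, 2.7, -1.0], "turn": 0}, {"claw": 1, "delta_pos": [0.1, 3.4, -1.0], "turn": 0}, {"claw": 1, "delta_pos": [0.1, 4.1, -1.0], "turn": 0}, {"claw": 1, "delta_pos": [0.1, 4.8, -1.0], "turn": 0}, {"claw": 1, "delta_pos": [0.1, 5.5, -1.0], "turn": 0}, {"claw": 1, "delta_pos": [0.1, 5.8, -1.0], "turn": 0}])

```text
time: 3.53
position: [0.5667, -0.0336, 0.0622]
eef_rot: [-0.001, 0.778, 0.629, -0.004]
wrist_force: [-0.8, 0.6, -1.2]
width: -0.0
```

Run:
```python
from h import *
go((-.075,0,.062),(-.070,0,.062))
b,_=robot.get_image('side')
cv2.imwrite('pics/c3.png',cv2.resize(b[180:300,240:400],(800,600),interpolation=2))
```

```text
t 3.5333 p [ 0.5667 -0.0336  0.0622] dock [-0.0943 -0.0003] F [-0.8  0.6 -1.2] w -4.0526847975526004e-05 x-axis deg off dock y 0.0005465285343859705 z [-0.008 -0.003 -1.   ]
(-0.075, 0, 0.062) delta cm [0.03 1.93 0.  ]
(-0.07, 0, 0.062) delta cm [0.03 2.43 0.  ]
```

View pics/c3.png

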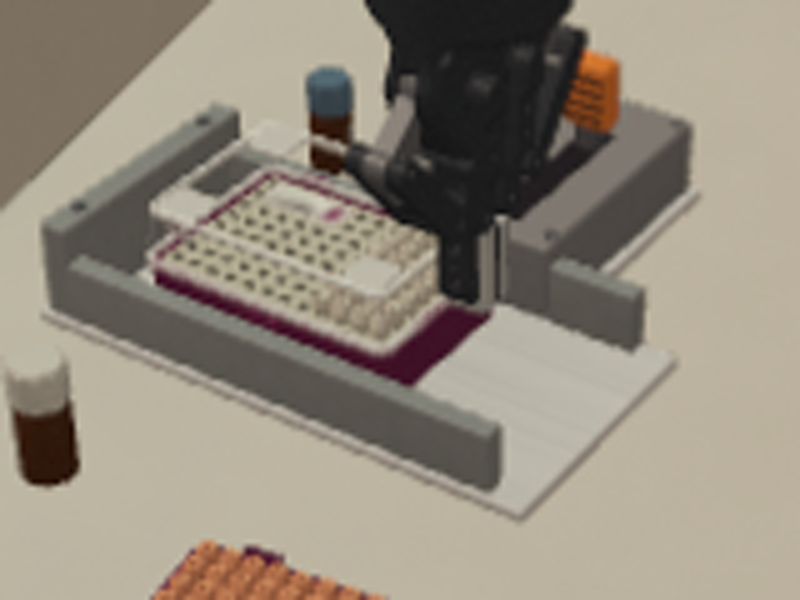

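The fingers (470,290) are pushing the lid's end at mid-width. The box is square and flat, with a short gap left to the back stop.

Call:
drive_tool(steps=[{"claw": 1, "delta_pos": [0, 0.5, 0], "turn": 0}, {"claw": 1, "delta_pos": [0, 0.9, 0], "turn": 0}, {"claw": 1, "delta_pos": [0, 1.2, 0], "turn": 0}, {"claw": 1, "delta_pos": [0, 1.5, 0], "turn": 0}, {"claw": 1, "delta_pos": [0, 1.7, 0], "turn": 0}, {"claw": 1, "delta_pos": [0, 1.9, 0], "turn": 0}, {"claw": 1, "delta_pos": [0, 2.0, 0], "turn": 0}, {"claw": 1, "delta_pos": [0, 2.1, 0], "turn": 0}, {"claw": 1, "delta_pos": [0, 2.1, 0], "turn": 0}, {"claw": 1, "delta_pos": [0, 2.1, 0], "turn": 0}])

```text
time: 4.42
position: [0.5877, -0.038, 0.0622]
eef_rot: [-0.001, 0.778, 0.629, -0.004]
wrist_force: [-1.2, -0.3, -0.3]
width: 0.0
```

```bash
python3 -c "
from h import *
go((-.07,0,.062),(-.068,0,.062))"
```

```text
t 4.4167 p [ 0.5877 -0.038   0.0622] dock [-0.0729 -0.0003] F [-1.2 -0.3 -0.3] w 3.817921176967514e-05 x-axis deg off dock y 0.0015997682263702018 z [-0.007 -0.003 -1.   ]
(-0.07, 0, 0.062) delta cm [0.03 0.29 0.01]
(-0.068, 0, 0.062) delta cm [0.03 0.49 0.01]
```

Not yet at the stop (force is about 1 N), so I push in small increments.

Call:
drive_tool(steps=[{"claw": 1, "delta_pos": [0, 0.1, 0], "turn": 0}, {"claw": 1, "delta_pos": [0, 0.2, 0], "turn": 0}, {"claw": 1, "delta_pos": [0, 0.2, 0], "turn": 0}, {"claw": 1, "delta_pos": [0, 0.3, 0], "turn": 0}, {"claw": 1, "delta_pos": [0, 0.3, 0], "turn": 0}, {"claw": 1, "delta_pos": [0, 0.3, 0], "turn": 0}, {"claw": 1, "delta_pos": [0, 0.4, 0], "turn": 0}, {"claw": 1, "delta_pos": [0, 0.4, 0], "turn": 0}, {"claw": 1, "delta_pos": [0, 0.4, 0], "turn": 0}, {"claw": 1, "delta_pos": [0, 0.4, 0], "turn": 0}])

```text
time: 5.25
position: [0.5914, -0.0389, 0.0621]
eef_rot: [-0.001, 0.778, 0.629, -0.004]
wrist_force: [-2.0, 1.3, 1.6]
width: 0.0001
```

Call:
drive_tool(steps=[{"claw": 1, "delta_pos": [0, 0.1, 0], "turn": 0}, {"claw": 1, "delta_pos": [0, 0.1, 0], "turn": 0}, {"claw": 1, "delta_pos": [0, 0.2, 0], "turn": 0}, {"claw": 1, "delta_pos": [0, 0.2, 0], "turn": 0}, {"claw": 1, "delta_pos": [0, 0.3, 0], "turn": 0}, {"claw": 1, "delta_pos": [0, 0.3, 0], "turn": 0}, {"claw": 1, "delta_pos": [0, 0.4, 0], "turn": 0}, {"claw": 1, "delta_pos": [0, 0.4, 0], "turn": 0}, {"claw": 1, "delta_pos": [0, 0.4, 0], "turn": 0}, {"claw": 1, "delta_pos": [0, 0.4, 0], "turn": 0}])

```text
time: 6.08
position: [0.5916, -0.0389, 0.0619]
eef_rot: [-0.004, 0.778, 0.629, -0.007]
wrist_force: [-10.4, 2.9, 8.5]
width: -0.0
```

Run:
```python
from h import *
go()
b,_=robot.get_image('side')
cv2.imwrite('pics/c4.png',cv2.resize(b[180:300,240:400],(800,600),interpolation=2))
```

```text
t 6.0833 p [ 0.5916 -0.0389  0.0619] dock [-0.0689 -0.0004] F [-10.4   2.9   8.5] w -6.523404142691569e-06 x-axis deg off dock y 0.0017142682448252344 z [-0.016 -0.002 -1.   ]
```

View pics/c4.png

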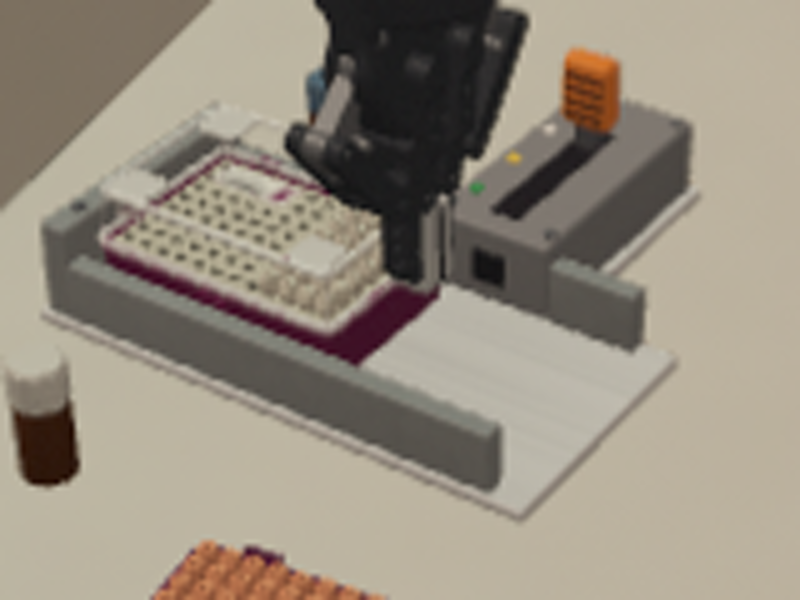

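Home: the push stalled at about 11 N with the lid against the stop, the box is flat, and the lever is still open. Now I back off, rise, and cross over the knob to its right side.

Call:
drive_tool(steps=[{"claw": 1, "delta_pos": [0, -0.8, 0], "turn": 0}, {"claw": 1, "delta_pos": [0, -1.8, 0], "turn": 0}, {"claw": 1, "delta_pos": [0, -2, -3], "turn": 0}, {"claw": 1, "delta_pos": [0, -2, -6], "turn": 0}, {"claw": 1, "delta_pos": [0, -2, -9], "turn": 0}, {"claw": 1, "delta_pos": [-3.5, -1.5, -9.5], "turn": 0}, {"claw": 1, "delta_pos": [-7, -1, -9.5], "turn": 0}, {"claw": 1, "delta_pos": [-10.5, -0.6, -9.5], "turn": 0}, {"claw": 1, "delta_pos": [-14, -0.3, -9.5], "turn": 0}, {"claw": 1, "delta_pos": [-17.3, -0.3, -9.5], "turn": 0}])

```text
time: 6.97
position: [0.5547, -0.2094, 0.1584]
eef_rot: [-0.002, 0.778, 0.629, -0.006]
wrist_force: [0.5, -0.1, 0.1]
width: 0.0
```

Run:
```python
from h import *
go((-.072,-.173,.08),(-.072,-.15,.08))
b,_=robot.get_image('side');a,_=robot.get_image('top')
cv2.imwrite('pics/c5.png',np.hstack([cv2.resize(a[130:290,290:450],(400,400)),cv2.resize(b[140:300,240:400],(400,400))]))
```

```text
t 6.9667 p [ 0.5547 -0.2094  0.1584] dock [-0.0692 -0.1748] F [ 0.5 -0.1  0.1] w 3.2019153147747996e-05 x-axis deg off dock y 0.01829531306415788 z [-0.012 -0.004 -1.   ]
(-0.072, -0.173, 0.08) delta cm [ 0.23 -0.19  7.85]
(-0.072, -0.15, 0.08) delta cm [ 2.53 -0.19  7.83]
```

View pics/c5.png

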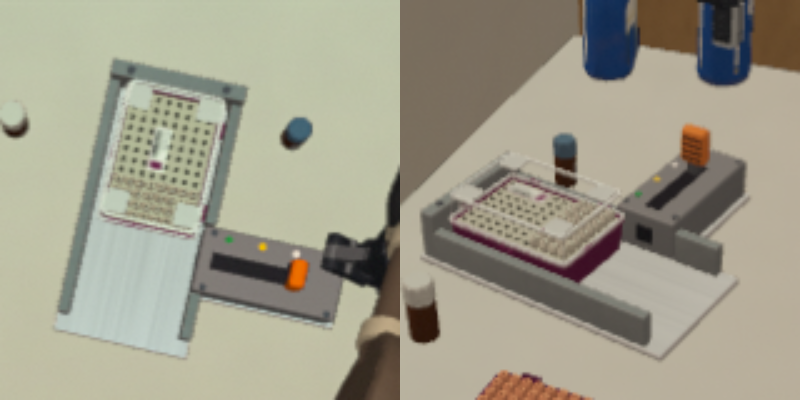

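The box is home at the back stop (top crop (165,155)). The fingers are on the far side of the knob (300,272). Next I go down beside the knob.

Call:
drive_tool(steps=[{"claw": 1, "delta_pos": [0.2, -0.2, 2], "turn": 0}, {"claw": 1, "delta_pos": [0.2, -0.2, 4], "turn": 0}, {"claw": 1, "delta_pos": [0.2, -0.2, 6], "turn": 0}, {"claw": 1, "delta_pos": [0.2, -0.2, 7.2], "turn": 0}, {"claw": 1, "delta_pos": [0.2, -0.2, 7.5], "turn": 0}, {"claw": 1, "delta_pos": [0.2, -0.2, 7.5], "turn": 0}, {"claw": 1, "delta_pos": [0.7, -0.2, 7.5], "turn": 0}, {"claw": 1, "delta_pos": [1.2, -0.2, 7.5], "turn": 0}, {"claw": 1, "delta_pos": [1.7, -0.2, 7.5], "turn": 0}, {"claw": 1, "delta_pos": [1.9, -0.2, 7.5], "turn": 0}])

```text
time: 7.9
position: [0.5559, -0.1929, 0.0843]
eef_rot: [-0.001, 0.779, 0.627, -0.006]
wrist_force: [-0.4, -1.2, 0.6]
width: -0.0004
```

```bash
python3 -c "
from h import *
go((-.072,-.12,.08),(-.072,-.09,.08),(-.072,-.085,.08))"
```

```text
t 7.9 p [ 0.5559 -0.1929  0.0843] dock [-0.0715 -0.1584] F [-0.4 -1.2  0.6] w -0.0003612748731229647 x-axis deg off dock y -0.23090717810013928 z [-0.011 -0.006 -1.   ]
(-0.072, -0.12, 0.08) delta cm [ 3.84 -0.07  0.4 ]
(-0.072, -0.09, 0.08) delta cm [ 6.84 -0.08  0.38]
(-0.072, -0.085, 0.08) delta cm [ 7.34 -0.08  0.38]
```

Call:
drive_tool(steps=[{"claw": 1, "delta_pos": [0.2, -0.1, 0.4], "turn": 0}, {"claw": 1, "delta_pos": [0.8, -0.1, 0.4], "turn": 0}, {"claw": 1, "delta_pos": [1.4, -0.1, 0.4], "turn": 0}, {"claw": 1, "delta_pos": [2.0, -0.1, 0.4], "turn": 0}, {"claw": 1, "delta_pos": [2.6, -0.1, 0.4], "turn": 0}, {"claw": 1, "delta_pos": [3.2, -0.1, 0.4], "turn": 0}, {"claw": 1, "delta_pos": [3.8, -0.1, 0.4], "turn": 0}, {"claw": 1, "delta_pos": [4.4, -0.1, 0.4], "turn": 0}, {"claw": 1, "delta_pos": [5.0, -0.1, 0.4], "turn": 0}, {"claw": 1, "delta_pos": [5.6, -0.1, 0.4], "turn": 0}])

```text
time: 8.73
position: [0.5667, -0.1385, 0.08]
eef_rot: [-0.001, 0.779, 0.627, -0.007]
wrist_force: [-1.3, -2.3, 0.8]
width: -0.0003
```

```bash
python3 -c "
from h import *
go((-.072,-.09,.08),(-.072,-.085,.08))"
```

```text
t 8.7333 p [ 0.5667 -0.1385  0.08  ] dock [-0.0723 -0.103 ] F [-1.3 -2.3  0.8] w -0.00031977339182910495 x-axis deg off dock y -0.17435448798799769 z [-0.012 -0.008 -1.   ]
(-0.072, -0.09, 0.08) delta cm [ 1.3   0.03 -0.01]
(-0.072, -0.085, 0.08) delta cm [ 1.8   0.02 -0.02]
```

Call:
drive_tool(steps=[{"claw": 1, "delta_pos": [0.4, 0, 0], "turn": 0}, {"claw": 1, "delta_pos": [0.8, 0, 0], "turn": 0}, {"claw": 1, "delta_pos": [1.1, 0, 0], "turn": 0}, {"claw": 1, "delta_pos": [1.3, 0, 0], "turn": 0}, {"claw": 1, "delta_pos": [1.5, 0, 0], "turn": 0}, {"claw": 1, "delta_pos": [1.5, 0, 0], "turn": 0}, {"claw": 1, "delta_pos": [1.6, 0, 0], "turn": 0}, {"claw": 1, "delta_pos": [1.6, 0, 0], "turn": 0}, {"claw": 1, "delta_pos": [1.6, 0, 0], "turn": 0}, {"claw": 1, "delta_pos": [1.6, 0, 0], "turn": 0}])

```text
time: 9.57
position: [0.5697, -0.1245, 0.0798]
eef_rot: [-0.0, 0.778, 0.628, -0.008]
wrist_force: [-0.9, -6.2, 0.6]
width: -0.0
```

Run:
```python
from h import *
go()
b,_=robot.get_image('side')
cv2.imwrite('pics/c6.png',cv2.resize(b[160:280,260:420],(800,600),interpolation=2))
```

```text
t 9.5667 p [ 0.5697 -0.1245  0.0798] dock [-0.0723 -0.0886] F [-0.9 -6.2  0.6] w -7.849436130612336e-06 x-axis deg off dock y -0.1450677842591972 z [-0.013 -0.01  -1.   ]
```

View pics/c6.png

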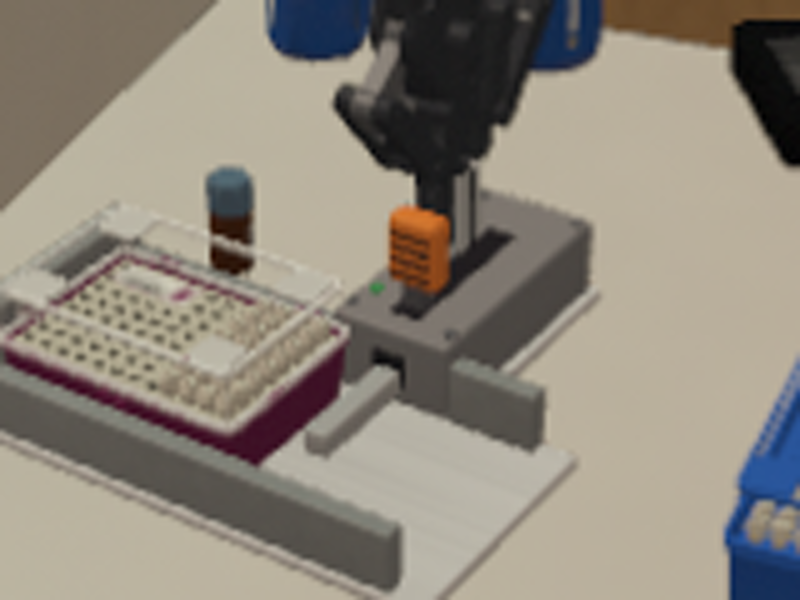

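The bolt is out across the front, and the knob (420,250) is near the green dot (377,287). The force is only 6 N, so I push further until it stops hard.

Call:
drive_tool(steps=[{"claw": 1, "delta_pos": [0.2, 0, 0], "turn": 0}, {"claw": 1, "delta_pos": [0.4, 0, 0], "turn": 0}, {"claw": 1, "delta_pos": [0.6, 0, 0], "turn": 0}, {"claw": 1, "delta_pos": [0.7, 0, 0], "turn": 0}, {"claw": 1, "delta_pos": [0.8, 0, 0], "turn": 0}, {"claw": 1, "delta_pos": [0.9, 0, 0], "turn": 0}, {"claw": 1, "delta_pos": [1.0, 0, 0], "turn": 0}, {"claw": 1, "delta_pos": [1.0, 0, 0], "turn": 0}, {"claw": 1, "delta_pos": [1.0, 0, 0], "turn": 0}, {"claw": 1, "delta_pos": [1.0, 0, 0], "turn": 0}])

```text
time: 10.45
position: [0.57, -0.1237, 0.0801]
eef_rot: [0.004, 0.777, 0.629, -0.014]
wrist_force: [-7.6, -27.2, 0.8]
width: 0.0002
```

Hard end reached: 28 N with under 1 mm of movement. I retreat and check.

Call:
drive_tool(steps=[{"claw": 1, "delta_pos": [-0.5, 0, 0], "turn": 0}, {"claw": 1, "delta_pos": [-1.5, 0, 0], "turn": 0}, {"claw": 1, "delta_pos": [-3, 0, 0], "turn": 0}, {"claw": 1, "delta_pos": [-4, 0, -1], "turn": 0}, {"claw": 1, "delta_pos": [-4, 0, -4], "turn": 0}, {"claw": 1, "delta_pos": [-4, 0, -7], "turn": 0}, {"claw": 1, "delta_pos": [-6, 0, -10], "turn": 0}, {"claw": 1, "delta_pos": [-9, 0, -12], "turn": 0}, {"claw": 1, "delta_pos": [-11, 0, -12], "turn": 0}, {"claw": 1, "delta_pos": [-11, 0, -12], "turn": 0}])

```text
time: 11.28
position: [0.5506, -0.2318, 0.2069]
eef_rot: [0.008, 0.778, 0.628, -0.013]
wrist_force: [0.8, -0.7, -0.2]
width: 0.0004
```

Run:
```python
from h import *
go()
b,db=robot.get_image('side');a,da=robot.get_image('top');P=cloud('top',da);Z=P[...,2];Q=(P[...,:2]-O)@R2
k=(Z>.075)&(Z<.09)&(abs(Q[...,0]+.072)<.03)&(abs(Q[...,1]+.09)<.05);print('knob travel',Q[k].mean(0)+[0,.125],k.sum())
l=(Z>.056)&(Z<.067)&(abs(Q[...,1])<.05)&(abs(Q[...,0])<.09);q=Q[l];print('lid x',np.percentile(q[:,0],[1,99]),cv2.minAreaRect(q.astype(np.float32)))
d=cv2.absdiff(a,np.load('top0.npz')['im']).max(2)
for n,(x,y) in dict(amber=(295,178),blue=(409,183),open=(251,246),marker=(432,330)).items():print(n,'changed px',(d[y-35:y+35,x-12:x+12]>60).sum())
cv2.imwrite('pics/c7.png',np.hstack([cv2.resize(a[130:290,290:450],(400,400)),cv2.resize(b[140:300,240:400],(400,400))]))
```

```text
t 11.2833 p [ 0.5506 -0.2318  0.2069] dock [-0.0685 -0.1976] F [ 0.8 -0.7 -0.2] w 0.00035029348090304975 x-axis deg off dock y -0.03896837170478307 z [-0.01  -0.028 -1.   ]
knob travel [-0.07252951  0.05693609] 81
lid x [-0.05616845  0.05737878] ((0.0007138960063457489, 0.00012276321649551392), (0.11481006443500519, 0.08126115798950195), 0.30101847648620605)
amber changed px 0
blue changed px 0
open changed px 0
marker changed px 848
```

View pics/c7.png

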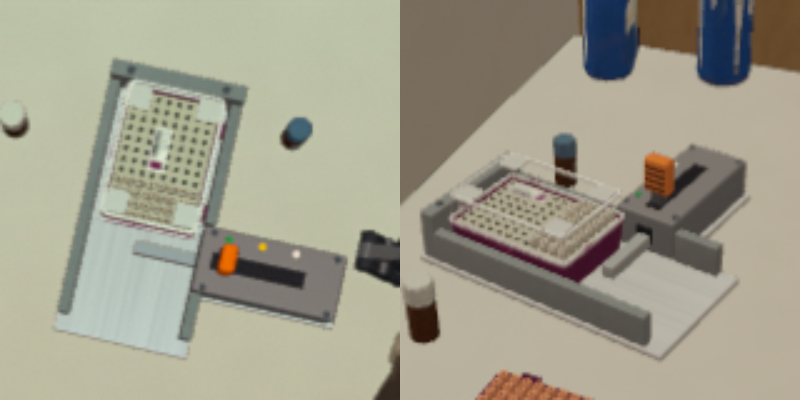

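The lever is at green, the bolt stands across the box and the box is home. The marker is hidden by the arm in the top view, so I check it in the side view and hand in.

Run:
```python
from h import *
b,_=robot.get_image('side');d=cv2.absdiff(b,np.load('side0.npz')['im']).max(2);print('marker changed',(d[205:245,415:480]>60).sum())
print(robot.hand_in())
```

```text
marker changed 0
the job is handed in; nothing more can be done
None
```

The tip box is home against the back stop and the lever is at full lock, with the bolt across the front of the box. I did both by pushing with closed fingers, and handed in at about 11.4 s. No verdict was reported.

- **Box:** I pushed it about 70 mm until it stalled against the stop at about 11 N. The last measurement put its centre at x ≈ +0.001 m in the dock's frame, 0.3° from square, and it looked flat in the pictures.
- **Lever:** I pushed it past half lock to its hard end, where it held 28 N with under 1 mm of movement. The measured travel is 0.057 m, against 0.056 m nominal.
- **Bystanders:** The vials and the open tip box showed no pixel change in the top view. The arm hid the marker in the top view (848 changed pixels there), but the side view showed it unchanged.
- **Robot:** It ended clear of everything, with about 1 N on the wrist.

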